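# Secure a turned platter in the gauging jig and zero the dial

### The arm

A 6-joint arm with a two-finger parallel gripper is mounted at the origin on the work surface. World frame = base frame: x ahead of the robot, y to its left, z up, the work surface at z = 0. Lengths are in m, angles in rad, forces in N, time in s.
With the tool pointing down it reaches from about 0.25 to 0.725 m from the base axis. Payload 9.7 kg.
Tool frame: the origin (TCP) lies on the centre line of the jaws, within the pads' length; the fingertips stand 8 mm ahead of it and the grasp point (between the pads) lies 11 mm behind it (tip_extent is the distance from the TCP to the fingertips, in m); z points along the fingers, y is the line along which they close (so a half turn about z gives the same grasp; the last joint's range is limited). The gripper opens to 85 mm and grips with 20 to 120 N. Pads are 22 mm wide; open, the fingers measure 114 mm over their backs; the gripper's body (76 mm by 85 mm) begins 54 mm behind the grasp point. The pads swing forward as they close: fully open they stand 13 mm farther back than shut.
Start: joints at [-1.144, 0.087, 0.176, 1.66, 0, 1.571], TCP at [0.228, -0.501, 0.239] pointing down, gripper open.
Joint ranges: [-3.13, 3.13], [-0.85, 1.81], [-1.15, 1.24], [-2.2, 2.28], [-1.44, 1.52], [-3.14, 3.14]. Speed limits (rad/s): [2.22, 2.22, 2.57, 3.14, 3.14, 3.14].

### API

Orientations are given as a rotation vector (axis times angle).
In Python, from plant import * gives the robot as it stands. Calls block until the motion is done:
- reach(position, orientation): joint-space move of the TCP to a pose.
- movel(position, attitude=None, rate=0.15): straight line of the TCP; attitude=None keeps the orientation; rate is the mean speed in m/s.
- set_joints(angles): joint-space move.
- open_gripper() and clamp(f_grip=None): open the fingers fully, or close them until they stop; f_grip is the grip in N (None keeps the last).
- wait(seconds).
- inverse_kinematics(position, orientation): joint angles nearest the present ones, or None.
- read_camera(name): name is "scene" or "side" or "wrist"; returns a dict with "img" (384x512x3 uint8, blue, green, red), "fx", "fy", "cx", "cy" (pixels), "R" (3x3) and "t" (3): a world point X has camera coordinates R X + t; the wrist camera has in their place "T_tool_cam" (4x4, takes a point from camera to tool coordinates, whose origin is the TCP and whose axes are the flange's). Camera axes: x right, y down, z forward; pixel columns grow to the right and rows downward; lengths in m; the calibration is good to about 2 mm. A picture is of the moment at which its call begins: read the wrist's pose just before it. There is no depth.
A pose or a line that the arm cannot do raises MotionError and nothing moves.
- sign_off(): hands the job in; it is judged then, once.
Readings, each from a call of its own:
- get_t(): time.
- get_q(): joint angles.
- get_dq(): joint speeds.
- get_effort(): joint torques, N m.
- get_eef_pos(): TCP position.
- get_eef_rot(): TCP orientation.
- get_wrist_force(): force on the tool from outside, world axes, zero at the start.
- get_wrist_torque(): the same for the moment, N m.
- get_finger_gap(): finger opening in m.
- get_gripper_force(): force on a finger pad.
Only numpy, scipy, OpenCV 4.12 (cv2) and the standard library are available. Lean on these libraries where they do the work, as an engineer would, in place of code of your own. Each camera call takes 0.05 s, during which the arm holds its last target. There are 200 camera calls.

### The job

Set up the turned wooden platter for gauging: set it down gently, spigot up, centred on the jig's round cork pad, then gently lay the retaining bar across the two notched wooden supports, grip block up, resting in both notches and centred over the platter. Then swing the steel turn-button fully across the bar's end and, last of all, turn the dial gauge's bezel until its pointer line is at the zero index on the housing. Leave the jar, the lathe chuck and the hammer where they are.

Things in the scene. Friction and masses are not known exactly. Their poses are not given: they have to be found in the camera images.
- jig: Fixed plywood jig. Origin on the bench under the cork pad's centre; x runs from dial gauge to pad (away from the robot), z up. Board 140 (x) by 240 (y) by 18 mm, gauge tongue to x=-175, 110 wide. Wooden supports 100 (x) by 26 (y) at y=-85 and +85 (this one has the turn-button): notch floors 76 mm up, notches 44 mm wide in x about x=0, cheeks 28 mm long in x, tops 90 mm up.
- pad (a point): Centre of the top face of the cork pad (124 mm diameter, 22 mm above the bench), where the centre of the platter's underside belongs; axes as the jig's.
- bar_seat (a point): Midpoint between the two notch floors, 76 mm above the bench and above the pad's centre, where the centre of the bar's underside belongs; axes as the jig's (the bar's long axis lies along y).
- platter: Loose turned wooden platter, spigot up. Origin at the centre of its flat underside, z up along its axis. Disc 120 mm in diameter, widest up to 16 mm high, sloping up to 26 mm high at the spigot: a cylinder 50 mm in diameter, from 26 to 50 mm high (total height). Grip it by the spigot. 0.2 kg.
- bar: Loose retaining bar. Origin at the centre of its underside; long axis y, z up. Aluminium flat 200 (y) by 32 (x) by 12 mm thick, with a dark wooden grip block in the middle of its top, 64 (y) by 22 (x) mm, from 12 to 40 mm above the underside. Either end may go to either support. 0.3 kg.
- latch (a joint): Steel turn-button on the +y support, vertical pivot. 0 rad: points outward along jig +y (open); grows counter-clockwise seen from above; 1.57: points along jig -x across the bar's end (closed, stop at 1.6). Starts open between -0.5 and 0.35; stays where left, about 1 N to move. 18 mm wide, 8 mm thick, reaches 55 mm from the pivot; underside 3 mm above a seated bar.
- latch_pivot (a point): Pivot of the turn-button at the height of its underside (91 mm above the bench), at jig x = +37, y = +85 mm; axes as the jig's.
- latch_tab (a point): Centre of the top of the turn-button's upright black round finger peg: 14 mm in diameter, 34 mm tall above the turn-button's upper face (top 133 mm above the bench), 48 mm from the pivot. Moves with the turn-button; its y axis points from pivot to peg.
- bezel (a joint): Bezel of the face-up dial gauge, on a vertical axis at jig x = -120, y = 0. 0 rad: its black pointer line is at the zero index; positive is counter-clockwise seen from above. It starts between 0.45 and 1.35, so it is to be turned clockwise by that angle; stops at -1.6 and 1.6; light friction.
- bezel_top (a point): Centre of the bezel's white top face, 71 mm above the bench. Bezel: knurled aluminium cylinder 52 mm in diameter, 20 mm high, on a fixed dark round housing 80 mm in diameter, top 51 mm up. A black pointer line runs from the face's centre to its rim along this point's -y. The fixed zero index is a black block on the housing's rim, 44 mm from the axis towards jig -y.
- jar: Bystander: glass jar of polish with a lid, 68 mm in diameter, 85 mm high. Origin at the centre of its underside.
- chuck: Bystander: dark steel lathe chuck, 96 mm in diameter, 52 mm high. Origin at the centre of its underside.
- hammer: Bystander: hammer lying on the bench, about 250 mm long.
Mind the look-alikes: they are no part of the job. Of the things shaped like the bar, the aluminium one is meant. Leave any pink look-alike of the platter alone.

How it is judged:
By the outcome, as a careful person would: the job done as asked, in the order asked, and still so for the second after the job is handed in, with the robot touching nothing.
It also fails if it takes over 72 s, if anything falls off the work surface, if the arm or the gripper's body presses on something with over 40 N, if the wrist force passes 120 N, or if a joint passes its speed limit or range.

## Working session

There is one attempt and no reset: what is moved stays moved. The work goes in short steps, each a Python script; the robot and the scene stay as the last script left them, time stands still between calls to the robot, and variables do not carry over. Pictures are saved under pics/ and viewed, at most 10 in all, crops included, and the job is handed in when it is done.

```bash
ls; mkdir -p pics
python3 - <<'E'
from plant import *
import cv2,numpy as np,pickle
d={}
for n in("scene","side"):
    c=read_camera(n); d[n]=c; cv2.imwrite(f"pics/{n}0.png",c["img"])
    print(n,c["fx"],c["cx"],c["cy"],(-c["R"].T@c["t"]).round(3),c["R"][2].round(2))
p,r=get_eef_pos(),get_eef_rot()
c=read_camera("wrist"); d["wrist"]=c; d["p"]=p;d["r"]=r
print(c["T_tool_cam"],p,r,get_t())
cv2.imwrite("pics/both0.png",cv2.resize(np.vstack([d["scene"]["img"],d["side"]["img"]]),None,fx=1,fy=1)[:, :])
pickle.dump(d,open("d0.pkl","wb"))
E
```

```text
pics
scene 370.5858345790242 256.7847553538233 192.68300934221702 [1.335 0.101 1.181] [-0.6  -0.09 -0.79]
side 358.2804551667698 251.85939102946335 198.15132828701826 [0.084 0.723 0.992] [ 0.37 -0.6  -0.71]
[[ 8.98498050e-04 -9.57924087e-01 -2.87020272e-01  7.31904325e-02]
 [ 9.99999531e-01  7.57113771e-04  6.03581449e-04 -1.56887914e-04]
 [-3.60878208e-04 -2.87020680e-01  9.57924318e-01 -1.35918530e-01]
 [ 0.00000000e+00  0.00000000e+00  0.00000000e+00  1.00000000e+00]] [ 0.22759664 -0.50050016  0.23866784] [-3.06923630e+00 -6.65139530e-01  4.05468751e-04] 0.15
```

Run:
```python
import cv2
for n in("scene","side"):
    cv2.imwrite(f"pics/{n}0b.png",cv2.resize(cv2.imread(f"pics/{n}0.png"),(800,600),interpolation=cv2.INTER_CUBIC))
```

```text
(no output)
```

View pics/scene0b.png

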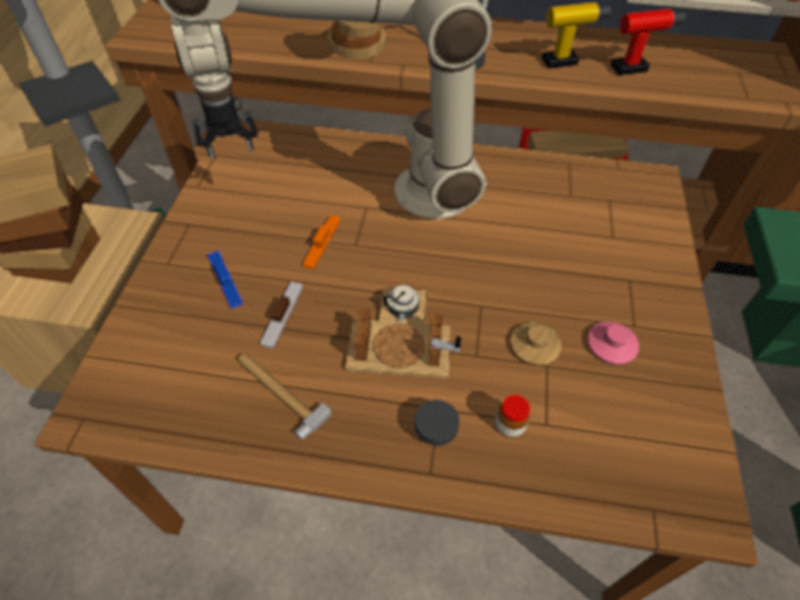

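View pics/side0b.png

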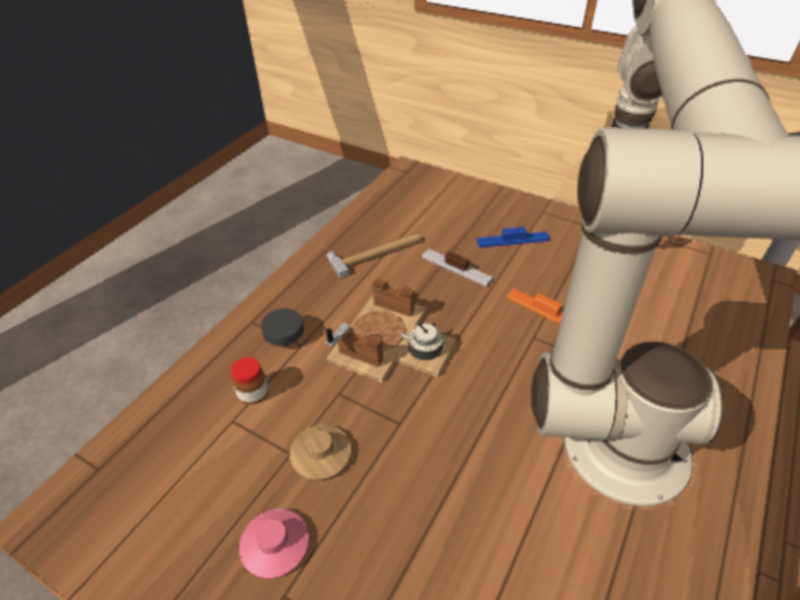

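Scene (800-px frame): the platter is the wooden one at (536,343), and its look-alike is the pink one at (613,342). A bowl at (358,35) sits on the other bench. The bar is the aluminium one at (282,313), with look-alikes blue (224,279) and orange (322,241). The jig is at (400,335), with the bezel at (403,294) and the latch open with its peg at (458,340). I choose the wooden platter and the aluminium bar. Next comes rough triangulation.

```bash
cat > h.py <<'E'
import numpy as np,cv2,pickle
from scipy.spatial.transform import Rotation as Rot
from scipy.optimize import least_squares
def P(c,p=None,r=None):
    """3x4 projection matrix of a picture"""
    K=np.array([[c["fx"],0,c["cx"]],[0,c["fy"],c["cy"]],[0,0,1.]])
    if "R" in c: return K@np.c_[c["R"],np.ravel(c["t"])]
    T=np.eye(4);T[:3,:3]=Rot.from_rotvec(r).as_matrix();T[:3,3]=p
    return K@np.linalg.inv(T@c["T_tool_cam"])[:3]
def tri(Ps,uvs):
    A=np.vstack([np.array([u*M[2]-M[0],v*M[2]-M[1]])/np.linalg.norm(M[2,:3]) for M,(u,v) in zip(Ps,uvs)])
    x=np.linalg.lstsq(A[:,:3],-A[:,3],rcond=None)[0]
    err=[np.round(proj(M,x)-uv,1) for M,uv in zip(Ps,uvs)]
    return x,err
def proj(M,X):
    h=np.atleast_2d(X)@M[:,:3].T+M[:,3]; return np.squeeze(h[:,:2]/h[:,2:])
def onplane(M,uv,z):
    A=np.c_[M[:,0],M[:,1],-np.r_[uv,1]]; return np.linalg.solve(A,-(M[:,2]*z+M[:,3]))[:2]
def down(yaw):
    """tool z down; tool y axis along the horizontal direction yaw"""
    y=np.array([np.cos(yaw),np.sin(yaw),0]);z=np.array([0,0,-1.]);return Rot.from_matrix(np.c_[np.cross(y,z),y,z]).as_rotvec()
E
python3 - <<'E'
from h import *
d=pickle.load(open("d0.pkl","rb"));Ps=[P(d["scene"]),P(d["side"])]
s=512/800
for n,a,b in [("spigot",(538,333),(319,438)),("pink",(614,333),(272,533)),("bargrip",(283,306),(457,258)),("bar e1",(295,286),(489,277)),("bar e2",(269,341),(425,257)),("pad",(400,345),(381,326)),("bezel",(403,294),(426,331)),("peg",(458,338),(329,332)),("chuck",(437,420),(282,324)),("jar",(515,405),(246,369))]:
    x,e=tri(Ps,[np.array(a)*s,np.array(b)*s]);print(n,x.round(3),e)
r=Rot.from_rotvec(d["r"]).as_matrix();print(r.round(2))
E
```

```text
spigot [0.517 0.309 0.057] [array([-0.1, -0.1]), array([-0.2,  0.1])]
pink [0.48  0.493 0.047] [array([0.6, 0.4]), array([ 0.9, -0.5])]
bargrip [ 0.527 -0.312  0.04 ] [array([-0.4, -0.5]), array([-0.5,  0.5])]
bar e1 [ 0.436 -0.313  0.011] [array([-0.8, -1. ]), array([-1. ,  0.9])]
bar e2 [ 0.618 -0.321  0.008] [array([0.9, 1. ]), array([ 1. , -0.9])]
pad [ 0.582 -0.014  0.028] [array([-1.2, -1.2]), array([-1.5,  1.1])]
bezel [ 0.464 -0.023  0.07 ] [array([-0.3, -0.4]), array([-0.5,  0.4])]
peg [0.613 0.124 0.13 ] [array([0.1, 0.1]), array([ 0.2, -0.1])]
chuck [0.774 0.101 0.047] [array([-0.1, -0.1]), array([-0.1,  0.1])]
jar [0.731 0.261 0.084] [array([0.4, 0.3]), array([ 0.4, -0.3])]
[[ 0.91  0.41 -0.  ]
 [ 0.41 -0.91  0.  ]
 [-0.   -0.   -1.  ]]
```

Run:
```python
from plant import *
from h import *
V={"bar":[(.54,-.36,.24),(.54,-.26,.24)],"jig":[(.57,-.08,.28),(.57,.05,.28)],"plat":[(.54,.27,.24),(.54,.36,.24)]}
D={}
for k,ps in V.items():
    for i,p in enumerate(ps):
        reach(p,down(-np.pi/2)); wait(.15)
        a,b=get_eef_pos(),get_eef_rot();c=read_camera("wrist");c["P"]=P(c,a,b);D[k,i]=c
        print(k,i,a.round(3),get_t(),get_q().round(2))
print(c["fx"],c["cx"],c["cy"],get_wrist_force(),get_finger_gap())
pickle.dump(D,open("d1.pkl","wb"))
for k in V: cv2.imwrite(f"pics/{k}1.png",np.vstack([D[k,0]["img"],D[k,1]["img"]])) 
cv2.imwrite("pics/w1.png",cv2.resize(np.vstack([np.hstack([D[k,i]["img"] for i in (0,1)]) for k in V]),(800,900))[:600])
w=np.hstack([D["plat",0]["img"],D["bar",0]["img"]])
cv2.imwrite("pics/w2.png",cv2.resize(w,(800,300)))
cv2.imwrite("pics/jig0.png",cv2.resize(D["jig",0]["img"],(800,600),interpolation=cv2.INTER_CUBIC))
cv2.imwrite("pics/jig1.png",cv2.resize(D["jig",1]["img"],(800,600),interpolation=cv2.INTER_CUBIC))
pb=np.vstack([np.hstack([D[k,i]["img"] for i in (0,1)]) for k in ("bar","plat")])
cv2.imwrite("pics/pb.png",cv2.resize(pb,(800,600),interpolation=cv2.INTER_AREA))
```

```text
bar 0 [ 0.539 -0.361  0.24 ] 1.6417 [-0.59  0.34  0.47  1.7  -0.    2.55]
bar 1 [ 0.54  -0.261  0.24 ] 2.325 [-0.45  0.21  0.31  1.68 -0.    2.69]
jig 0 [ 0.57  -0.082  0.279] 3.3 [-0.14  0.17  0.35  1.75 -0.    3.  ]
jig 1 [0.57 0.05 0.28] 8.4667 [ 0.09  0.16  0.34  1.75 -0.   -3.05]
plat 0 [0.541 0.269 0.241] 9.5667 [ 0.46  0.22  0.33  1.68 -0.   -2.68]
plat 1 [0.54  0.359 0.24 ] 10.2167 [ 0.59  0.34  0.47  1.7  -0.   -2.55]
305.7296055404529 254.99884654676762 194.61264865089487 [-0.01908365 -0.15430338  0.16222612] 0.08555381429960579
```

View pics/pb.png

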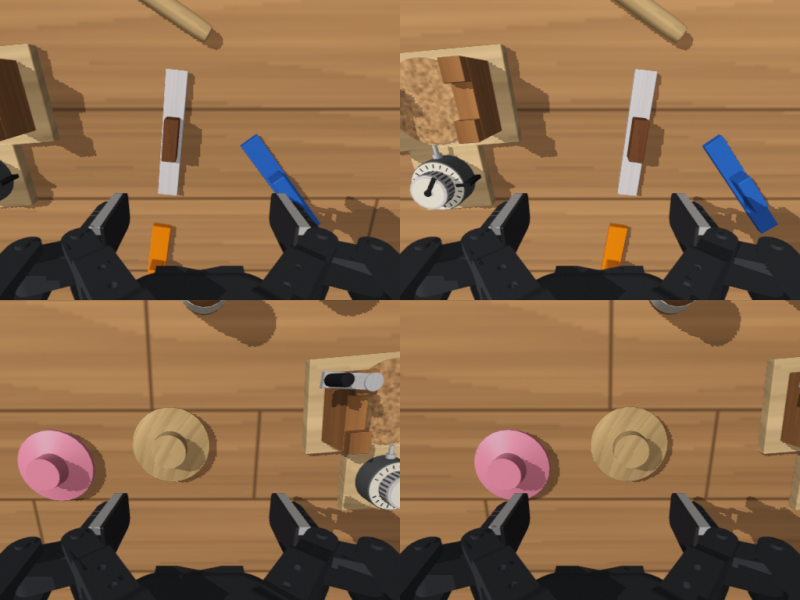

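View pics/jig0.png

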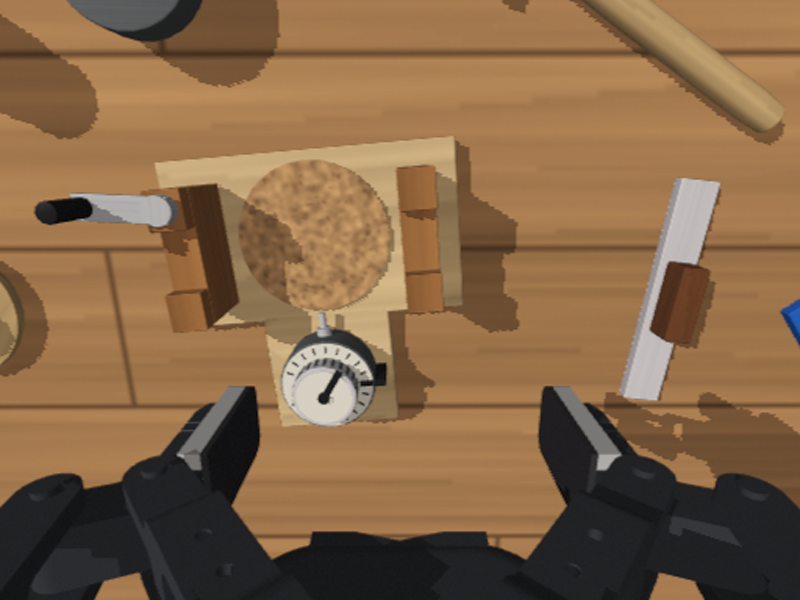

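View pics/jig1.png

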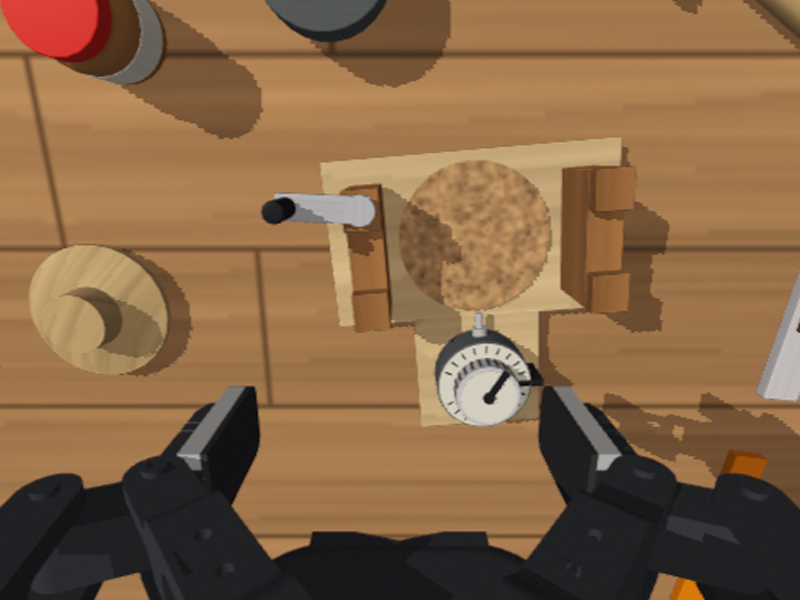

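Both jig views show the board, the cork pad at (316,235)/(476,235), the bezel centre at (324,398)/(489,398), and the latch pointing outward with its peg at (45,212)/(275,211). The pointer stands about 1 rad CCW of the index at (375,375). The wooden platter's spigot is at (171,448)/(631,449) in the mosaic, the pink one is separate, and the aluminium bar is at (174,132). Next is one close crop of the platter and the bar.

Run:
```python
from h import *
D=pickle.load(open("d1.pkl","rb"))
J={0:[((70,120,18),(155,161)),((70,-120,18),(455,137)),((-70,-120,18),(463,304)),((-175,55,18),(283,426)),((-175,-55,18),(397,418)),((50,-72,90),(397,168)),((50,-98,90),(434,165)),((-50,-98,90),(443,310)),((-50,98,90),(172,332)),((-50,72,90),(208,327)),((-120,0,71),(324,398)),((0,0,22),(316,235))],
1:[((-70,120,18),(340,326)),((70,120,18),(321,162)),((70,-120,18),(621,137)),((-175,55,18),(423,426)),((50,-72,90),(592,168)),((50,-98,90),(634,166)),((-50,-98,90),(630,312)),((-50,98,90),(356,331)),((-50,72,90),(390,327)),((-120,0,71),(489,398)),((0,0,22),(476,235))]}
def w(s,X): return np.r_[s[:2],s[3]]+Rot.from_euler("z",s[2]).apply(np.array(X)/1e3)
def f(s): return np.concatenate([(proj(D["jig",i]["P"],w(s,[a for a,_ in J[i]]))-np.array([b for _,b in J[i]])*.64).ravel() for i in J])
r=least_squares(f,[.58,-.015,.07,0],loss="soft_l1");s=r.x
print("jig",s.round(4),(f(s).reshape(-1,2)).round(1).tolist())
# free triangulation as height check
for n,a,b in[("pad",(316,235),(476,235)),("bezel",(324,398),(489,398)),("peg",(45,212),(275,211)),("notch+",(180,255),(0,0))][:3]:
    x,e=tri([D["jig",0]["P"],D["jig",1]["P"]],[np.array(a)*.64,np.array(b)*.64]);print(n,x.round(4),e,(Rot.from_euler("z",-s[2]).apply(x-np.r_[s[:2],s[3]])*1e3).round(1))
np.save("jig.npy",s)
o=[]
for k,i,(u,v) in[("plat",0,(220,190)),("plat",1,(295,190)),("bar",0,(222,168)),("bar",1,(304,168))]:
    h=(100,75) if k=="bar" else (67,50)
    h=(120,90) if k=="bar" else h
    c=D[k,i]["img"][v-h[1]:v+h[1],u-h[0]:u+h[0]];o.append(cv2.resize(c,(400,300),interpolation=cv2.INTER_CUBIC))
cv2.imwrite("pics/crop.png",np.vstack([np.hstack(o[:2]),np.hstack(o[2:])]))
```

```text
jig [ 0.5825 -0.0123  0.0808 -0.0009] [[-0.2, 0.3], [0.0, -1.0], [-0.2, 0.7], [-0.7, -0.1], [0.8, -0.4], [-0.7, 0.2], [0.9, -0.0], [0.5, 0.0], [1.1, -0.5], [0.7, 0.9], [0.0, -1.5], [-0.9, 1.3], [-0.1, 0.2], [-0.8, -0.2], [0.6, -0.5], [-1.2, -0.0], [2.5, 0.7], [1.1, -0.2], [-1.9, -1.0], [-0.5, 0.0], [0.5, 0.9], [-0.6, -1.5], [-1.5, 1.6]]
pad [ 0.5846 -0.0139  0.0228] [array([-0. , -0.1]), array([0. , 0.1])] [ 2.  -1.8 23.7]
bezel [ 0.4622 -0.0223  0.0727] [array([-0., -0.]), array([0., 0.])] [-120.7   -0.3   73.7]
peg [0.6153 0.121  0.1376] [array([-0. , -0.3]), array([0. , 0.3])] [ 43.4 130.2 138.6]
```

View pics/crop.png

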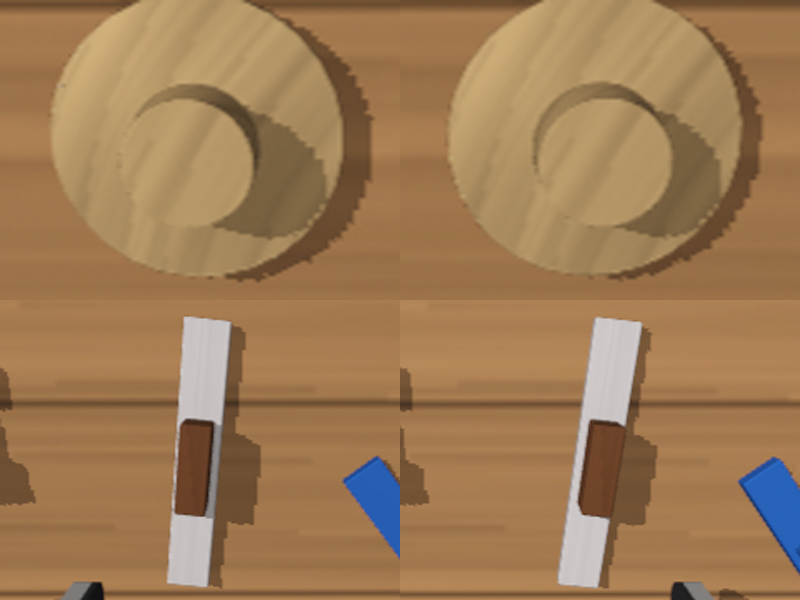

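Run:
```python
from h import *
D=pickle.load(open("d1.pkl","rb"))
c0=lambda x,y:(153+x*.335,140+y/3); c1=lambda x,y:(228+(x-400)*.335,140+y/3)
Pp=[D["plat",0]["P"],D["plat",1]["P"]]
print("spigot top",*tri(Pp,[c0(188,162),c1(604.5,162)]))
t=np.linspace(0,2*np.pi,360)
# refine centre: predicted silhouettes extents
def f(s):
    o=[]
    for M,g in zip(Pp,((122,254,228),(536,673,227))):
        q=proj(M,np.c_[s[0]+.025*np.cos(t),s[1]+.025*np.sin(t),0*t+s[2]]);cc=c0 if M is Pp[0] else c1
        o+=[q[:,0].min()-cc(g[0],0)[0],q[:,0].max()-cc(g[1],0)[0],q[:,1].max()-cc(0,g[2])[1]]
    return o
r=least_squares(f,[.517,.309,.05],x_scale=.01);print("fit",r.x.round(4),r.fun.round(1))
b=[[((-16,100,12),(184,18)),((16,100,12),(232,22)),((-16,-100,12),(168,283)),((16,-100,12),(208,286)),((-11,-32,40),(176,213)),((11,-32,40),(206,216)),((11,32,40),(212,126))],
[((-16,100,12),(196,18)),((16,100,12),(242,23)),((-16,-100,12),(158,283)),((16,-100,12),(200,286)),((-11,-32,40),(180,213)),((11,-32,40),(212,217)),((11,32,40),(224,126))]]
def g(s):
    o=[]
    for i,L in enumerate(b):
        X=np.r_[s[:2],s[3]]+Rot.from_euler("z",s[2]).apply(np.array([a for a,_ in L])/1e3)
        uv=np.array([q for _,q in L])*.6+[(102,184)[i],78]
        o.append((proj(D["bar",i]["P"],X)-uv).ravel())
    return np.concatenate(o)
r=least_squares(g,[.527,-.312,-1.57,0],x_scale=.01);print("bar",r.x.round(4),r.fun.reshape(-1,2).round(1).tolist());np.save("bar.npy",r.x)
# bezel pointer & latch angles
s=np.load("jig.npy")
for i,a,bb,c in((0,(324,398),(338,373),(45,212)),(1,(489,398),(507,371),(275,211))):
    M=D["jig",i]["P"]; p=[onplane(M,np.array(q)*.64,.071) for q in(a,bb)];v=p[1]-p[0]
    print("bezel angle",np.arctan2(v[1],v[0])-s[2]+np.pi/2)
    q=onplane(M,np.array(c)*.64,.133);pv=s[:2]+Rot.from_euler("z",s[2]).apply([.037,.085,0])[:2];v=q-pv
    print("latch",np.linalg.norm(v),np.arctan2(v[1],v[0])-s[2]-np.pi/2)
```

```text
spigot top [0.51604063 0.31245494 0.04771445] [array([-0. ,  0.2]), array([ 0. , -0.2])]
fit [0.5153 0.3125 0.0486] [-0.3  0.1  0.   0.7 -0.5 -0. ]
bar [ 0.5276 -0.3187 -1.6738 -0.0034] [[0.4, -0.8], [-0.3, -0.1], [0.5, -0.7], [0.6, -0.2], [-0.8, 0.1], [-0.0, 0.1], [0.7, 0.1], [-0.7, -0.2], [-0.5, -0.1], [0.1, -0.1], [-1.1, 0.3], [0.2, 0.7], [-0.4, 0.1], [1.3, 0.7]]
bezel angle 0.9864051168257512
latch 0.04899967034458397 -0.122366339597481
bezel angle 0.9905180227502786
latch 0.0467615898357436 -0.13566866941109934
```

The crop confirms the wooden platter and the aluminium bar with its dark grip block up. Measured heights (spigot top 0.049, bar base about 0, pad about 0.022) agree with the text. Now placing the platter.

```bash
cat >> h.py <<'E'
s=np.array([.583,-.0128,.081])
def jig(x,y,z): return np.r_[s[:2],0]+Rot.from_euler("z",s[2]).apply([x,y,z])
def lower(plant,p,zmin,df=2.5,step=.001,rate=.02):
    """go down in small steps until the wrist feels an upward push"""
    f0=np.mean([plant.get_wrist_force()[2] for _ in range(3)]);p=np.array(p,float)
    while p[2]>zmin:
        p[2]-=step;plant.movel(p,rate=rate);d=plant.get_wrist_force()[2]-f0
        if d>df:break
    print("lowered to",p.round(4),"dF",round(d,2),"t",plant.get_t());return p
E
python3 - <<'E'
from plant import *
import plant,sys
from h import *
o=down(np.pi+s[2]); q=np.array([.5157,.3125,.036])
reach(q+[0,0,.07],o); movel(q,rate=.08)
print("F",get_wrist_force().round(1)); clamp(50)
print("gap",get_finger_gap(),get_gripper_force(),get_eef_pos().round(4),get_t())
if not .045<get_finger_gap()<.056: sys.exit()
movel(q+[0,0,.19],rate=.3); print("F",get_wrist_force().round(1),get_finger_gap())
p=jig(0,0,.226); reach(p,o); print(get_t(),get_q().round(2))
p[2]=.066; movel(p,rate=.12); wait(.2)
p=lower(plant,p,.054)
print(get_wrist_force().round(1),get_eef_pos().round(4))
E
```

```text
F [-0.4  0.1 -0.7]
gap 0.04923390723031441 52.58480642160066 [0.5162 0.3128 0.037 ] 12.975
F [ 0.6 -0.  -2.5] 0.04905491330927835
15.0167 [-0.02  0.16  0.23  1.64  0.   -1.67]
lowered to [ 0.583  -0.0128  0.058 ] dF 6.8 t 18.7
[-2.8  0.1  5. ] [ 0.583  -0.0128  0.059 ]
```

Run:
```python
from plant import *
from h import *
open_gripper(); p=get_eef_pos(); p[2]=.30; movel(p,rate=.3); print(get_t())
a,b=get_eef_pos(),get_eef_rot();c=read_camera("wrist");c["P"]=P(c,a,b);c2=read_camera("scene");pickle.dump((c,c2),open("d2.pkl","wb"))
cv2.imwrite("pics/plac.png",cv2.resize(c["img"],(800,600),interpolation=cv2.INTER_CUBIC))
```

```text
20.1167
```

View pics/plac.png

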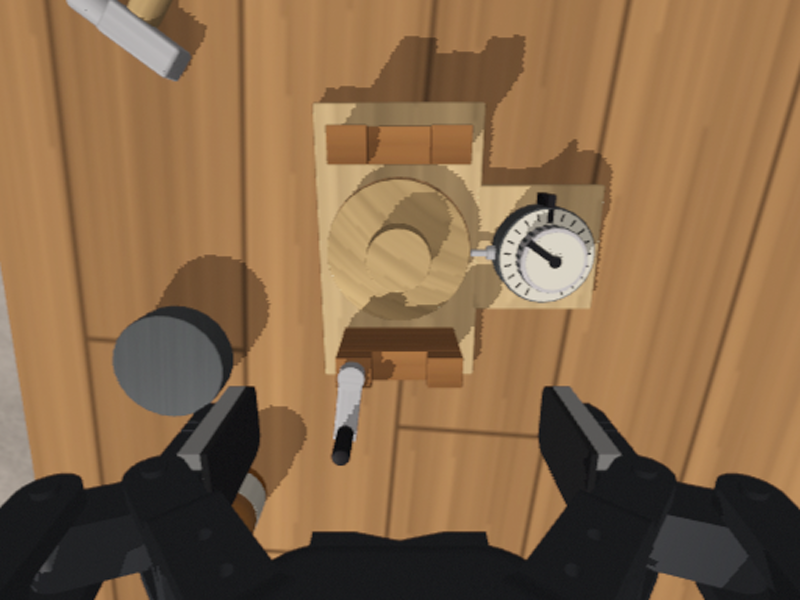

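The platter sits on the pad, fully hiding the cork, with the spigot at (398,260). Next I check its centring against the jig's edges in this view, then pick up and place the bar.

```bash
python3 - <<'E'
from h import *
c,_=pickle.load(open("d2.pkl","rb"));M=c["P"]
L=[((50,-98,90),(327,126)),((-50,-98,90),(471,125)),((50,-72,90),(327,164)),((-50,-72,90),(473,164)),((-50,98,90),(463,386)),((-50,72,90),(461,351)),((70,-120,18),(314,103)),((-70,-120,18),(484,103)),((70,120,18),(325,374)),((-175,-55,18),(604,186)),((-175,55,18),(590,309)),((-120,0,71),(555,262))]
w=lambda q,X:np.r_[q[:2],0]+Rot.from_euler("z",q[2]).apply(np.array(X)/1e3)
f=lambda q:(proj(M,w(q,[a for a,_ in L]))-np.array([b for _,b in L])*.64).ravel()
r=least_squares(f,s,loss="soft_l1");print(r.x.round(4),r.fun.reshape(-1,2).round(1).tolist())
t=np.linspace(0,6.283,360)
def ext(x):
    return lambda g:0
for rad,z,box in((.025,.072,(366,430,None,292)),(.06,.038,(328,471,178,320))):
    def g(v):
        q=proj(M,np.c_[v[0]+rad*np.cos(t),v[1]+rad*np.sin(t),0*t+z])/.64
        e=[q[:,0].min(),q[:,0].max(),q[:,1].min(),q[:,1].max()];return [a-b for a,b in zip(e,box) if b]
    k=least_squares(g,s[:2],x_scale=.01);print("platter",k.x.round(4),np.round(k.fun,1),"in jig mm",(Rot.from_euler("z",-r.x[2]).apply(np.r_[k.x-r.x[:2],0])*1e3).round(1))
E
python3 - <<'E'
from plant import *
import plant,sys
from h import *
b=np.load("bar.npy"); o=down(b[2]+np.pi); q=np.array([b[0],b[1],.025])
reach(q+[0,0,.09],o); movel(q,rate=.1); print("F",get_wrist_force().round(1)); clamp(60)
print("gap",get_finger_gap(),get_eef_pos().round(4),get_t())
if not .018<get_finger_gap()<.026: sys.exit()
movel(q+[0,0,.2],rate=.3); print(get_wrist_force().round(1))
o=down(s[2]); p=jig(0,0,.21); reach(p,o); print(get_t(),get_q().round(2))
p[2]=.135; movel(p,rate=.15); wait(.1)
a,r=get_eef_pos(),get_eef_rot();c=read_camera("wrist");c["P"]=P(c,a,r);pickle.dump(c,open("d3.pkl","wb"))
cv2.imwrite("pics/bar3.png",cv2.resize(c["img"],(800,600),interpolation=cv2.INTER_CUBIC))
print(get_t(),get_finger_gap())
E
```

```text
[ 0.582  -0.0112  0.0806] [[-1.0, -0.9], [1.4, -0.1], [0.0, 0.4], [-1.0, 0.6], [-0.8, 1.0], [1.4, 4.1], [-1.0, -0.6], [1.1, -0.5], [0.1, 0.1], [1.0, -0.5], [0.2, 0.1], [-0.6, -0.2]]
platter [ 0.5829 -0.0119] [-0.4  0.4  0. ] in jig mm [ 0.8 -0.8  0. ]
platter [ 0.5817 -0.0125] [-0.1  0.1  0.1 -0.2] in jig mm [-0.5 -1.3  0. ]
F [-0.6  0.5  1. ]
gap 0.020868268872572242 [ 0.5277 -0.3188  0.0253] 23.2333
[ 0.5  1.  -4.4]
25.7167 [-0.02  0.16  0.2   1.61 -0.    1.47]
26.5167 0.021075461855543397
```

View pics/bar3.png

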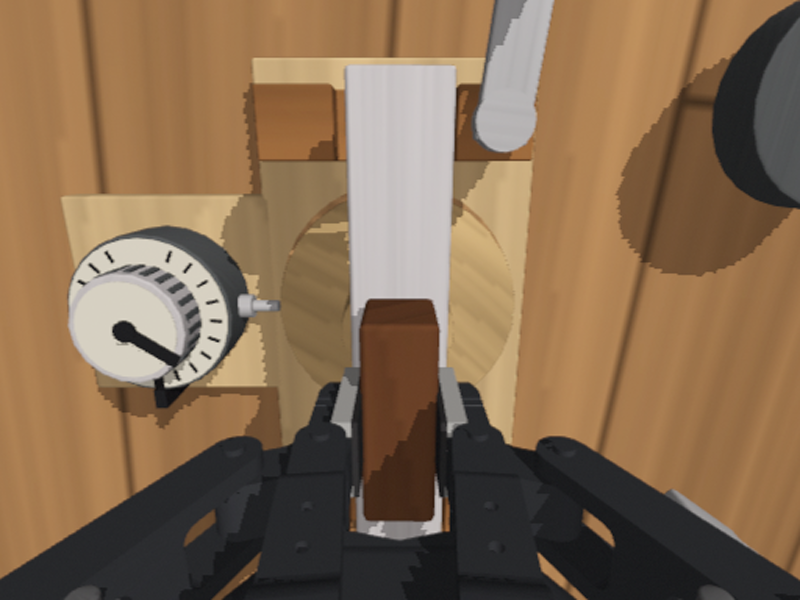

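The platter is centred to about 1 mm. The bar's end spans columns 346–456, and the notch's cheeks are at 334 and 457. The bar is therefore about 1.5 mm too far in jig +x, so I shift it and lower it.

Run:
```python
from plant import *
import plant
from h import *
p=jig(-.0015,0,.108); movel(p,rate=.06); wait(.2); print(get_wrist_force().round(1))
p=lower(plant,p,.097,df=2)
print(get_wrist_force().round(1),get_eef_pos().round(4))
```

```text
[ 0.3 -0.4 -3.1]
lowered to [ 0.5815 -0.0129  0.101 ] dF 3.29 t 29.0667
[-0.2 -0.3  0.2] [ 0.5816 -0.0129  0.1013]
```

Contact came at the predicted height (0.101). Releasing the bar, then pushing the latch.

Run:
```python
from plant import *
import plant
from h import *
open_gripper(); p=get_eef_pos(); p[2]=.2; movel(p,rate=.25); print(get_t())
def pose(phi,back,z):   # tool behind the peg on its arc, tool x along the push
    u=np.array([-np.sin(phi),np.cos(phi)]);t=np.array([-np.cos(phi),-np.sin(phi)])
    a=np.array([.037,.085])+.048*u-back*t
    return jig(a[0],a[1],z),down(phi+s[2]+np.pi/2)
f0=-.13
x,o=pose(f0,.035,.2); reach(x,o); clamp(20); print(get_t(),get_finger_gap(),get_q().round(2))
x,o=pose(f0,.035,.114); movel(x,rate=.2); wait(.1); F0=get_wrist_force(); print("F0",F0.round(1))
for phi in list(np.arange(f0,1.36,.12)):
    x,o=pose(phi,.018,.114); movel(x,o,rate=.08); print(round(phi,2),(get_wrist_force()-F0).round(1)[:2],end=" ")
n=0
while phi<1.85:
    phi+=.03; x,o=pose(phi,.018,.114); movel(x,o,rate=.04); F=(get_wrist_force()-F0)[:2]
    print(round(phi,2),F.round(1),end=" ")
    if np.linalg.norm(F)>6: break
print("\n",get_t())
phi-=.05; x,o=pose(phi,.03,.114); movel(x,o,rate=.1); x[2]=.27; movel(x,rate=.3)
# look from above
reach(jig(-.03,.0,.30),down(s[2]+.495)); wait(.1)
a,r=get_eef_pos(),get_eef_rot();c=read_camera("wrist");c["P"]=P(c,a,r);pickle.dump(c,open("d4.pkl","wb"))
cv2.imwrite("pics/latch.png",cv2.resize(c["img"],(800,600),interpolation=cv2.INTER_CUBIC));print(get_t(),get_q().round(2))
```

```text
30.2583
32.1583 -0.00013649636278449572 [ 0.18  0.35  0.41  1.63 -0.    0.23]
F0 [-0.3  0.1  0.8]
-0.13 [-0.4  0.7] -0.01 [0.4 0.5] 0.11 [ 0.6 -0.6] 0.23 [0.2 0.1] 0.35 [ 0.5 -0.2] 0.47 [ 0.1 -0.7] 0.59 [ 0.1 -0.2] 0.71 [ 0.2 -0.1] 0.83 [ 0.5 -0.8] 0.95 [1.3 0.2] 1.07 [0.2 0. ] 1.19 [-0.2  0.4] 1.31 [ 0.3 -0.5] 1.34 [ 0.7 -0.3] 1.37 [0.5 1.3] 1.4 [ 0.3 -0.6] 1.43 [-0.8  0.4] 1.46 [ 0.4 -0.1] 1.49 [-0.3 -0.8] 1.52 [-0.1 -0.4] 1.55 [0.9 0.6] 1.58 [1.1 0.2] 1.61 [0.2 7.2] 
 38.9
42.0917 [-0.03  0.13  0.34  1.78 -0.    0.97]
```

View pics/latch.png

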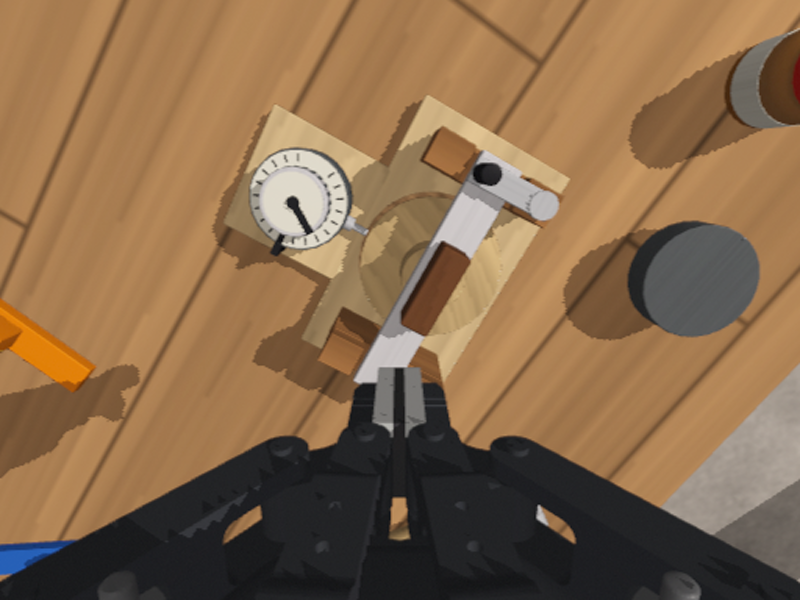

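The latch is across the bar's end (peg (487,174), pivot (543,203)) and the bar lies in both notches. Bezel pivot is at (292,202) and pointer tip at (311,233). Turning the bezel now.

Run:
```python
from plant import *
import sys
from h import *
def ang(M,a,b):
    v=onplane(M,np.array(b)*.64,.071)-onplane(M,np.array(a)*.64,.071);return np.arctan2(v[1],v[0])-s[2]+np.pi/2
M=pickle.load(open("d4.pkl","rb"))["P"]; print("angle",ang(M,(292,202),(311,233)),onplane(M,np.array((292,202))*.64,.071),jig(-.1205,0,0))
q0=jig(-.1205,0,.063);o=down(s[2]+.495)
reach(q0+[0,0,.09],o); open_gripper(); movel(q0,rate=.12); wait(.1); F0=get_wrist_force()
clamp(30); print("gap",get_finger_gap(),get_eef_pos().round(4),(get_wrist_force()-F0).round(1),get_t())
if not .048<get_finger_gap()<.056: sys.exit()
j=get_q()
for k in (.33,.66,.989): 
    a=j.copy();a[5]+=k;set_joints(a);print((get_wrist_force()-F0).round(1),get_wrist_torque().round(2))
open_gripper(); movel(q0+[0,0,.12],rate=.2)
reach(jig(-.09,-.02,.26),down(s[2]-.495)); wait(.1)
a,r=get_eef_pos(),get_eef_rot();c=read_camera("wrist");c["P"]=P(c,a,r);pickle.dump(c,open("d5.pkl","wb"))
cv2.imwrite("pics/fin.png",cv2.resize(c["img"],(800,600),interpolation=cv2.INTER_CUBIC));print(get_t(),get_q().round(2))
```

```text
angle 1.0074171279637403 [ 0.4626056  -0.02203164] [ 0.46289508 -0.02254983  0.        ]
gap 0.05057405288716332 [ 0.4634 -0.0224  0.0637] [-0.   1.4  5.2] 45.0167
[-3.1 -0.7  4. ] [-0.09  0.49 -0.04]
[-6.2 -1.3  4.9] [-0.16  1.   -0.02]
[-6.8 -0.5  6.5] [-0.07  1.27 -0.04]
48.0333 [-0.08 -0.03  0.09  1.7   0.    1.9 ]
```

View pics/fin.png

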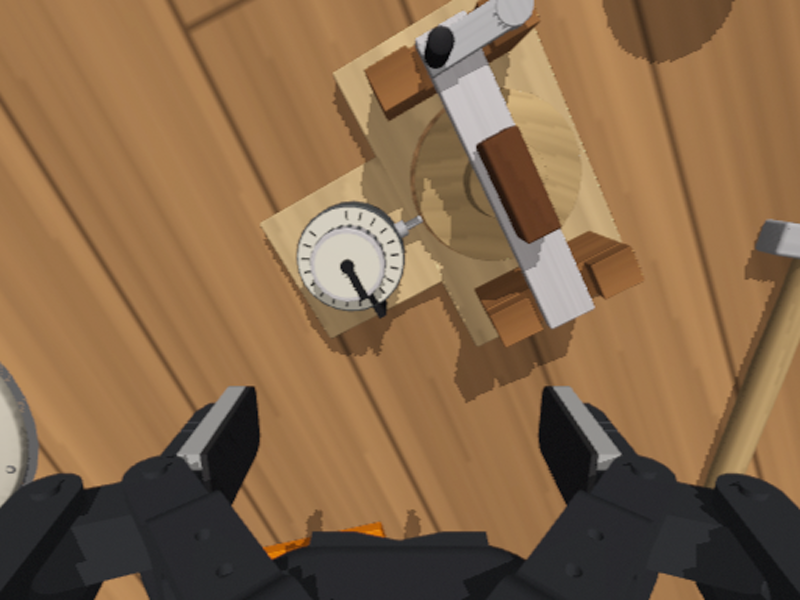

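The pointer (347,266)→(368,302) meets the index block (380,308); the latch and bar are unchanged. I'll measure the residual angle from the dark pixels on the face.

Run:
```python
from h import *
c=pickle.load(open("d5.pkl","rb"));M=c["P"];g=cv2.cvtColor(c["img"],cv2.COLOR_BGR2GRAY)
# dark pixels mapped to the face plane, around the known axis
v,u=np.nonzero(g<70);X=np.array([onplane(M,(a,b),.071) for a,b in zip(u,v) if 190<a<260 and 140<b<205])
L=(np.c_[X,0*X[:,0]]-jig(-.12,0,0))@Rot.from_euler("z",s[2]).as_matrix()*1e3;L=L[:,:2]
L=L[np.linalg.norm(L,axis=1)<24]; k=np.polyfit(L[:,1],L[:,0],1);print(len(L),L.min(0),L.max(0),"angle",np.arctan(-k[0]),"offset",k[1])
d=pickle.load(open("d4.pkl","rb"));M=d["P"];g=cv2.cvtColor(d["img"],cv2.COLOR_BGR2GRAY)
v,u=np.nonzero(g<70);X=np.array([onplane(M,(a,b),.071) for a,b in zip(u,v) if 160<a<215 and 110<b<160])
L=(np.c_[X,0*X[:,0]]-jig(-.12,0,0))@Rot.from_euler("z",s[2]).as_matrix()*1e3;L=L[:,:2];L=L[np.linalg.norm(L,axis=1)<24]
w,V=np.linalg.eigh(np.cov(L.T));e=V[:,1];e=e*np.sign(e[0]);print("before",len(L),np.arctan2(e[1],e[0])+np.pi/2)
```

```text
133 [ -4.9920658  -23.99375062] [3.45963759 4.50065573] angle -0.007816800549534911 offset -0.959922285823551
before 115 0.9650756138994884
```

The residual bezel angle is about −0.01 rad. Handing in.

```bash
python3 -c "
from plant import *
print(get_t(),sign_off())"
```

```text
the job is handed in; nothing more can be done
48.0333 None
```

The job is handed in at 48 s: platter centred to about 1 mm, bar resting in both notches, latch swung to its stop, and the bezel within about 0.02 rad of zero; the jar, chuck and hammer were not touched.

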